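Find the socket that fits the microscope's lock nut

ROBOT

A 7-joint arm with a two-finger parallel gripper is mounted at the origin on the work surface. World frame = base frame: x ahead of the robot, y to its left, z up, the work surface at z = 0. Lengths are in m, angles in rad, forces in N, time in s.
With the tool pointing down it reaches from about 0.4 to 0.85 m from the base axis. Payload 10.4 kg.
Tool frame: the origin (TCP) lies midway between the tips of the shut fingers; the grasp point (between the pads) lies 19 mm behind it; z points along the fingers, y is the direction in which the jaws open and shut (so a half turn about z gives the same grasp; the last joint's range is limited). The gripper opens to 87 mm and grips with 3 to 60 N. Pads are 19 mm wide; open, the fingers measure 117 mm over their backs; the gripper's body (75 mm by 190 mm) begins 51 mm behind the grasp point.
Start: joints at [-1.282, 0.332, -0.065, 1.46, 0.022, 1.35, -0.088], TCP at [0.192, 0.595, 0.223] pointing down, gripper open.
Joint ranges: [-2.6, 2.6], [-0.5, 2.12], [-1.47, 1.34], [0.16, 2.42], [-1.27, 4.41], [0.06, 2.06], [-2.6, 2.6]. Speed limits (rad/s): [2.22, 2.22, 2.79, 2.79, 3.14, 3.14, 3.14].

INTERFACE

Orientations are given as a unit quaternion [x, y, z, w].
In Python, from bench import r gives the robot as it stands.
- The arm moves only by the tool step_arm, never from a script. Its argument "increments" is a list of rows, each a list of 2 entries, a list of its own where there are three numbers: the shift along the tool's x, y, z in m, then the turn, a rotation vector about the tool's x, y, z in rad. A call has 1 to 5 rows; each row is the pose to reach, as a shift and turn from the pose measured when the call began, along the tool's axes at that moment; what a row does not reach only later rows make up. A row lasts 1/10 s, in which the tool goes at most 50 mm and 8.59 degrees, less where a joint would pass 70% of its speed; a pose out of reach is approached as far as the arm can. A call with a gripper value outside its range is refused whole. "hand" is the closure, from -1 (fully open) to 1 (shut), so that 0 is half open, set as the call begins (left out, the last holds). The fingers move at their own pace and stop on an object; "grip_force" is the grip in N (left out, the last holds). Time passes only in rows, so rows that repeat a pose let the fingers close. It gives the time, the measured TCP pose, the force and the opening at its end, in the units of the state.
- r.read_state(): the state, without advancing time (a new reading comes with each control period).
- r.camera(name): name is "scene" or "side" or "wrist"; returns a dict with "pixels" (384x512x3 uint8, blue, green, red), "camera_matrix" (3x3 intrinsics, pixels), "k1" (the pictures are not rectified: a ray, as slopes to the right and down, at radius r is drawn at 1 + k1 r^2 times it, then the intrinsics apply), "extrinsics" (4x4, takes a point from camera to world coordinates). Camera axes: x right, y up, looking along -z (the intrinsics and any distortion apply to the point x, -y, -z); pixel columns grow to the right and rows downward; lengths in m; the calibration is good to about 2 mm. A picture is of the moment at which its call begins. There is no depth.
- r.close_job(): hands the job in, once; it reports no verdict.
The state is a dict: "time": time; "joint_positions": joint angles; "joint_vel": joint speeds; "joint_torque": joint torques, N m; "ee_pos": TCP position; "eef_rot": TCP orientation; "ft_force": force on the tool from outside, world axes, zero at the start; "torque": the same for the moment, N m; "width": finger opening in m.
Only numpy, scipy, OpenCV 4.12 (cv2) and the standard library are available. Lean on these libraries where they do the work, as an engineer would, in place of code of your own. Each camera call takes 0.05 s, during which the arm holds its last target.

TASK

Find out which of the three socket drivers in the stand fits the brass lock nut on the yellow ring, at the robot's end of the microscope base, trying one after another if need be. Stand those that do not fit back upright in wells of the stand, and push the one that fits over the nut, fully down and upright; finish while still holding that driver in the gripper, seated on the nut, and do not let go. Leave the other things on the bench where they are.

Things in the scene. Friction and masses are not known exactly. Their poses are not given: they have to be found in the camera images.
- seat (a point): centre of the flat recess floor round the brass hex nut in the black boss on the yellow ring, on the nut's axis, 50 mm above the bench; z up, x points along the base away from its robot end. The nut does not turn; it rises 16 mm from this floor, top edges bevelled 1 mm, two opposite flats facing +x and -x. The boss's rim is 10 mm above this floor. Seated, a handle centre is 53 mm above it.
- scope_base: fixed ivory microscope base, 250 (x) x 170 (y) x 45 mm; origin under its centre. Three bosses of 58 mm diameter; the work boss at x = -65 mm, two others parked at x = 60, y = +-42 mm. Nuts and recesses come in three sizes, one per driver; which is at work changes. Only the right driver goes down, 1.2 mm a side clear; too small stops on the nut (16 mm up), too big on the rim (10 mm up).
- stand: fixed dark grey socket stand, 85 mm (x) by 240 mm (y) by 24 mm high; origin under its centre. Three equal round wells of 44 mm diameter, 14 mm deep (floor 10 mm above the bench), at y = -75, 0 and +75 mm on its own y axis; each holds one socket driver upright and takes any of them (handle centre then 63 mm above the bench).
- socket_a (a point): socket driver with blue band and blue dot on top, 76 mm tall, about 0.16 kg. Upper 46 mm: black square handle, 26 x 26 mm, sides along its own x, y. Lower 30 mm: round steel socket, 32 mm outside, six-sided bore 19 mm deep, open below (mouth), two opposite flats facing its +x and -x. This point: the handle's centre, on the axis, 53 mm above the mouth; z up.
- socket_b (a point): socket driver with yellow band and yellow dot on top, 76 mm tall, about 0.16 kg. Upper 46 mm: black square handle, 26 x 26 mm, sides along its own x, y. Lower 30 mm: round steel socket, 39 mm outside, six-sided bore 19 mm deep, open below (mouth), two opposite flats facing its +x and -x. This point: the handle's centre, on the axis, 53 mm above the mouth; z up.
- socket_c (a point): socket driver with red band and red dot on top, 76 mm tall, about 0.16 kg. Upper 46 mm: black square handle, 26 x 26 mm, sides along its own x, y. Lower 30 mm: round steel socket, 25 mm outside, six-sided bore 19 mm deep, open below (mouth), two opposite flats facing its +x and -x. This point: the handle's centre, on the axis, 53 mm above the mouth; z up.
- driver_a: the same driver as socket_a; this origin is at the centre of its mouth (underside), 53 mm below the handle's centre; same axes
- driver_b: the same driver as socket_b; this origin is at the centre of its mouth (underside), 53 mm below the handle's centre; same axes
- driver_c: the same driver as socket_c; this origin is at the centre of its mouth (underside), 53 mm below the handle's centre; same axes
- objective_mid (a point): Aluminium microscope objective with a green band, standing, 34 mm diameter, 44 mm tall. A bystander: leave it where it is. This point is about half-way up it.
- eyepiece_mid (a point): Black eyepiece, standing, 34 mm diameter, 45 mm tall. A bystander: leave it where it is. This point is about half-way up it.

How it is judged:
On the way, in this order (a step that is already met when the one before it is completed fails the run):
1. a socket driver is lifted out of the stand in the gripper (((height (world z) of socket_a above 0.11 m and contact force between driver_a and the fingers above 2 N) or (height (world z) of socket_b above 0.11 m and contact force between driver_b and the fingers above 2 N) or (height (world z) of socket_c above 0.11 m and contact force between driver_c and the fingers above 2 N))), for 0.1 s.
2. the driver that fits is fully down over the lock nut, upright, in the gripper (((z of socket_a in the frame of seat between 0.048 and 0.057 m and horizontal distance between socket_a and seat below 0.005 m and angle between socket_a's own z axis and vertical below 0.08 rad and contact force between driver_a and the fingers above 2 N) or (z of socket_b in the frame of seat between 0.048 and 0.057 m and horizontal distance between socket_b and seat below 0.005 m and angle between socket_b's own z axis and vertical below 0.08 rad and contact force between driver_b and the fingers above 2 N) or (z of socket_c in the frame of seat between 0.048 and 0.057 m and horizontal distance between socket_c and seat below 0.005 m and angle between socket_c's own z axis and vertical below 0.08 rad and contact force between driver_c and the fingers above 2 N))), for 0.3 s.
At the end, for the whole second after the job is handed in: One driver is fully down over the lock nut (within 4 mm in height, 5 mm sideways, 4.5 degrees of upright; only the fitting one can be) and the fingers still hold it (over 2 N); the other two stand upright (7 degrees) on the floors of wells of the stand (((z of socket_a in the frame of seat between 0.048 and 0.057 m and horizontal distance between socket_a and seat below 0.005 m and angle between socket_a's own z axis and vertical below 0.08 rad and contact force between driver_a and the fingers above 2 N and z of socket_b in the frame of stand between 0.057 and 0.069 m and angle between each of socket_b, socket_c's own z axis and vertical below 0.12 rad and x of socket_b in the frame of stand between -0.02 and 0.02 m and y of socket_b in the frame of stand between -0.1 and 0.1 m and z of socket_c in the frame of stand between 0.057 and 0.069 m and x of socket_c in the frame of stand between -0.02 and 0.02 m and y of socket_c in the frame of stand between -0.1 and 0.1 m) or (z of socket_b in the frame of seat between 0.048 and 0.057 m and horizontal distance between socket_b and seat below 0.005 m and angle between socket_b's own z axis and vertical below 0.08 rad and contact force between driver_b and the fingers above 2 N and z of socket_a in the frame of stand between 0.057 and 0.069 m and angle between each of socket_a, socket_c's own z axis and vertical below 0.12 rad and x of socket_a in the frame of stand between -0.02 and 0.02 m and y of socket_a in the frame of stand between -0.1 and 0.1 m and z of socket_c in the frame of stand between 0.057 and 0.069 m and x of socket_c in the frame of stand between -0.02 and 0.02 m and y of socket_c in the frame of stand between -0.1 and 0.1 m) or (z of socket_c in the frame of seat between 0.048 and 0.057 m and horizontal distance between socket_c and seat below 0.005 m and angle between socket_c's own z axis and vertical below 0.08 rad and contact force between driver_c and the fingers above 2 N and z of socket_a in the frame of stand between 0.057 and 0.069 m and angle between each of socket_a, socket_b's own z axis and vertical below 0.12 rad and x of socket_a in the frame of stand between -0.02 and 0.02 m and y of socket_a in the frame of stand between -0.1 and 0.1 m and z of socket_b in the frame of stand between 0.057 and 0.069 m and x of socket_b in the frame of stand between -0.02 and 0.02 m and y of socket_b in the frame of stand between -0.1 and 0.1 m))); the arm keeps its last pose, push and grip.
It fails at once if the objective is moved more than 30 mm (distance of objective_mid from where it was at the start of the episode above 0.03 m).
It fails at once if the eyepiece is moved more than 30 mm (distance of eyepiece_mid from where it was at the start of the episode above 0.03 m).
It also fails if it takes over 72 s, if anything falls off the work surface, if the arm or the gripper's body presses on something with over 40 N, if the wrist force passes 120 N, or if a joint passes its speed limit or range.

## Working session

There is one attempt and no reset: what is moved stays moved. The work goes in short steps, Python scripts to look and compute and a tool call to move; the robot and the scene stay as the last step left them, time stands still between calls to the robot, and variables do not carry over. Pictures are saved under pics/ and viewed, and the job is handed in when it is done.

Besides the shell and the picture viewer there is one more tool, called after "Call:" in YAML: its name, and indented under it one key for each argument. step_arm: Moves the arm, as the interface text tells. Its arguments: {"type":"object","properties":{"increments":{"type":"array"},"hand":{"type":"number"},"grip_force":{"type":"number"}},"required":["increments"]}

```bash
ls; mkdir -p pics; cat > h.py <<'E'
import numpy as np, cv2
from bench import r
def snap(n,f):
    c=r.camera(n); c={k:(np.array(v) if k!='k1' else v) for k,v in c.items()}
    cv2.imwrite('pics/%s.png'%f,c['pixels'].astype(np.uint8)); np.savez('pics/%s.npz'%f,**c); return c
def load(f): return dict(np.load('pics/%s.npz'%f))
def ray(c,u,v):
    K=c['camera_matrix'];k=float(c['k1'])
    d=np.array([[k,0,0,0]],float)
    p=cv2.undistortPoints(np.array([[[u,v]]],float),K,d[0])[0,0]
    E=c['extrinsics'];w=E[:3,:3]@np.array([p[0],-p[1],-1.]);return E[:3,3],w
def onz(c,u,v,z):
    o,w=ray(c,u,v);return o+w*(z-o[2])/w[2]
def proj(c,P):
    E=c['extrinsics'];q=E[:3,:3].T@(np.array(P,float)-E[:3,3]);x,y=q[0]/-q[2],-q[1]/-q[2]
    s=1+float(c['k1'])*(x*x+y*y);K=c['camera_matrix'];return K[0,0]*x*s+K[0,2],K[1,1]*y*s+K[1,2]
E
python3 - <<'E'
from h import *
for n in['scene','side','wrist']:
    c=snap(n,n+'0');print(n,c['camera_matrix'].tolist(),c['k1'],c['extrinsics'].round(3).tolist())
s=r.read_state()
for k in s:print(k,s[k])
E
```

```text
pics
scene [[440.0268370259622, 0.0, 250.5472554793439], [0.0, 440.0268370259622, 191.80598572985002], [0.0, 0.0, 1.0]] -0.09097495881268644 [[0.837, -0.472, 0.277, 0.799], [0.547, 0.708, -0.447, -0.357], [0.015, 0.525, 0.851, 0.847], [0.0, 0.0, 0.0, 1.0]]
side [[352.79211950814613, 0.0, 253.89893357978423], [0.0, 352.79211950814613, 188.51982659810372], [0.0, 0.0, 1.0]] -0.11111690066568254 [[0.919, 0.284, -0.273, 0.364], [-0.394, 0.67, -0.629, -0.445], [0.004, 0.686, 0.727, 0.597], [0.0, 0.0, 0.0, 1.0]]
wrist [[303.61659479043266, 0.0, 254.98014733046156], [0.0, 303.61659479043266, 192.7260461855083], [0.0, 0.0, 1.0]] -0.08148371211678891 [[0.307, -0.923, -0.23, 0.128], [0.952, 0.298, 0.076, 0.614], [-0.001, -0.242, 0.97, 0.383], [0.0, 0.0, 0.0, 1.0]]
time 0.15
joint_positions [-1.28161684  0.33270089 -0.06468975  1.46069628  0.0216103   1.34988472
 -0.08851265]
joint_vel [ 0.00087174 -0.00257591  0.00085479 -0.00088605 -0.00038884  0.00050088
  0.00026132]
joint_torque [ 3.63174113e-04 -6.23629761e+01  2.43491336e-02 -3.90149975e+01
 -6.13319222e-02  3.72081203e-02  1.04147057e-04]
ee_pos [0.19164735 0.59461458 0.22197768]
eef_rot [ 1.55261198e-01  9.87873329e-01 -4.94288659e-04 -5.03856681e-05]
ft_force [-0.09955857 -0.68122923 -0.12715507]
torque [-0.00823579 -0.01441835 -0.00341784]
width 0.08687917238622017
```

View pics/scene0.png

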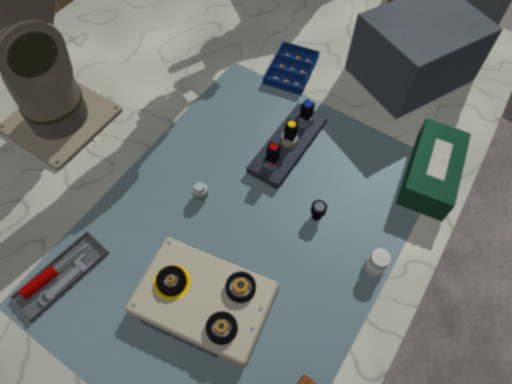

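View pics/side0.png

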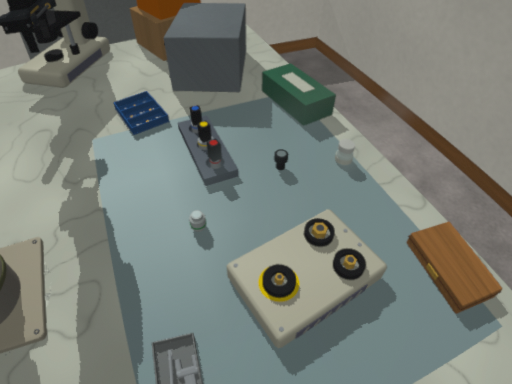

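View pics/wrist0.png

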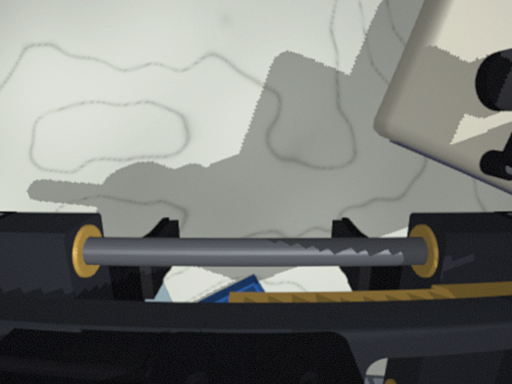

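```bash
python3 - <<'E'
from h import *
s=load('scene0');d=load('side0')
print(proj(s,[0,0,0]),proj(d,[0,0,0]),proj(s,[.19,.595,.22]))
a=cv2.resize(s['pixels'][230:370,120:290].astype(np.uint8),None,fx=4.5,fy=4.0,interpolation=cv2.INTER_CUBIC)[:590,:790]
b=cv2.resize(d['pixels'][200:340,220:390].astype(np.uint8),None,fx=4.5,fy=4.0,interpolation=cv2.INTER_CUBIC)
cv2.imwrite('pics/za.png',a);cv2.imwrite('pics/zb.png',b)
e=cv2.resize(s['pixels'][90:195,240:340].astype(np.uint8),None,fx=4,fy=4,interpolation=cv2.INTER_CUBIC)
f=cv2.resize(d['pixels'][95:195,160:260].astype(np.uint8),None,fx=4,fy=4,interpolation=cv2.INTER_CUBIC)
cv2.imwrite('pics/zc.png',np.hstack([e[:400],f]))
E
```

```text
(np.float64(60.29014625811723), np.float64(119.24188580843932)) (np.float64(-13.158597137722097), np.float64(300.82002198931485)) (np.float64(251.32020120410377), np.float64(-47.96233655088099))
```

View pics/za.png

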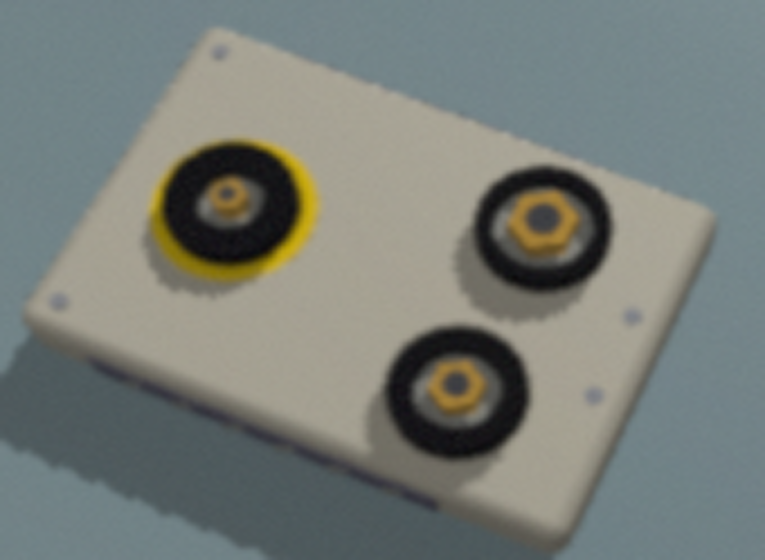

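View pics/zb.png

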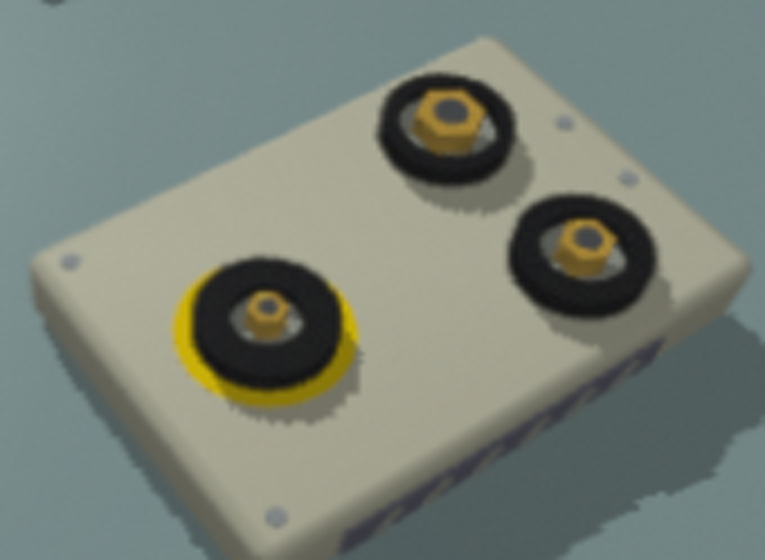

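View pics/zc.png

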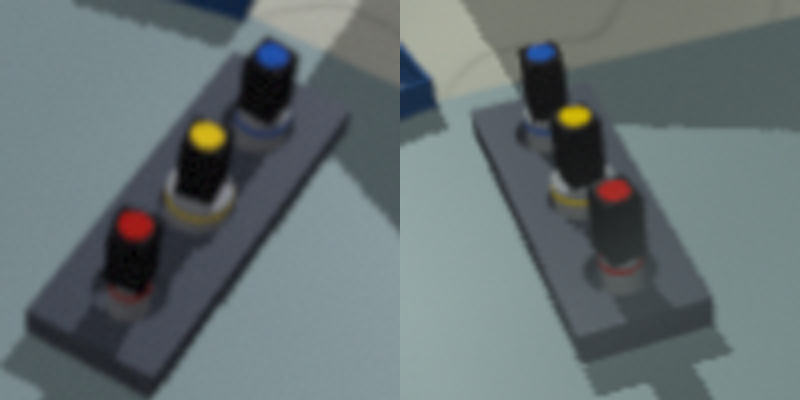

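```bash
cat >> h.py <<'E'
def tri(c1,p1,c2,p2):
    o1,w1=ray(c1,*p1);o2,w2=ray(c2,*p2)
    A=np.stack([w1,-w2],1);t=np.linalg.lstsq(A,o2-o1,rcond=None)[0]
    a,b=o1+w1*t[0],o2+w2*t[1];return (a+b)/2,np.linalg.norm(a-b)
def blobs(c,lo,hi,n=1,roi=None):
    hsv=cv2.cvtColor(c['pixels'].astype(np.uint8),cv2.COLOR_BGR2HSV)
    m=cv2.inRange(hsv,np.array(lo),np.array(hi))
    if roi: 
        k=np.zeros_like(m);k[roi[1]:roi[3],roi[0]:roi[2]]=1;m=m*k
    N,l,st,ce=cv2.connectedComponentsWithStats(m)
    i=np.argsort(-st[1:,4])[:n]+1
    return [(ce[j].round(2),st[j,4]) for j in i]
E
python3 - <<'E'
from h import *
s=load('scene0');d=load('side0')
R={'scene0':(240,90,340,195),'side0':(160,95,260,195)}
cols={'red':([0,150,80],[8,255,255]),'yel':([22,150,100],[32,255,255]),'blu':([105,150,80],[125,255,255])}
for k,(lo,hi) in cols.items():
    p=[blobs(c,lo,hi,2,R[n]) for c,n in((s,'scene0'),(d,'side0'))]
    print(k,p);print('  z.086',onz(s,*p[0][0][0],.086).round(4),onz(d,*p[1][0][0],.086).round(4),tri(s,p[0][0][0],d,p[1][0][0]))
for k,lo,hi in(('brass',[10,120,80],[21,255,255]),):
    p=[blobs(c,lo,hi,4,q) for c,q in((s,(120,230,290,370)),(d,(220,200,390,340)))];print(k,p)
# stand/base corners by hand from zooms
def S(x,y):return 120+x/4.5,230+y/4
def D(x,y):return 220+x/4.5,200+y/4
print('nut',tri(s,S(229,194),d,D(268,305)))
print('park1',tri(s,S(543,217),d,D(451,108)),'park2',tri(s,S(456,384),d,D(588,238)))
for n,a,b in(('nutA',S(229,194),D(268,305)),('L',S(543,217),D(451,108)),('M',S(456,384),D(588,238))):
    print(n,onz(s,*a,.066).round(4),onz(d,*b,.066).round(4))
print('corners',[ (onz(s,*S(*a),.045).round(3).tolist(),onz(d,*D(*b),.045).round(3).tolist()) for a,b in(((213,28),(35,262)),((716,212),(487,38)))])
E
```

```text
red [[(array([273.31, 146.1 ]), np.int32(48))], [(array([213.06, 142.06]), np.int32(32))]]
  z.086 [0.5287 0.1678 0.086 ] [0.5274 0.168  0.086 ] (array([0.52797807, 0.16912283, 0.08466424]), np.float64(0.000749758908714673))
yel [[(array([291.26, 123.3 ]), np.int32(50))], [(array([203.2 , 123.71]), np.int32(35)), (array([202., 145.]), np.int32(1))]]
  z.086 [0.5284 0.2458 0.086 ] [0.5278 0.2443 0.086 ] (array([0.52812462, 0.24661006, 0.08459684]), np.float64(0.0005595093326947993))
blu [[(array([307.59, 103.54]), np.int32(39))], [(array([194.96, 107.88]), np.int32(25)), (array([162.5 , 114.86]), np.int32(14))]]
  z.086 [0.5296 0.3196 0.086 ] [0.5287 0.3183 0.086 ] (array([0.52915521, 0.32096566, 0.0843324 ]), np.float64(0.0002902120486249137))
brass [[(array([240.25, 285.78]), np.int32(140)), (array([221.25, 326.66]), np.int32(92)), (array([170.53, 278.98]), np.int32(53))], [(array([319.25, 229.59]), np.int32(134)), (array([349.26, 262.03]), np.int32(89)), (array([279.02, 278.9 ]), np.int32(63))]]
nut (array([ 0.52411511, -0.18755746,  0.06242097]), np.float64(0.00044336305215243645))
park1 (array([ 0.63975232, -0.12524224,  0.0650692 ]), np.float64(0.00010529831703520846)) park2 (array([ 0.65411831, -0.20832971,  0.06310731]), np.float64(6.831532049143297e-05))
nutA [ 0.5255 -0.1885  0.066 ] [ 0.523  -0.1891  0.066 ]
L [ 0.64   -0.1256  0.066 ] [ 0.6393 -0.1257  0.066 ]
M [ 0.6546 -0.2088  0.066 ] [ 0.6526 -0.2096  0.066 ]
corners [([0.457, -0.119, 0.045], [0.453, -0.123, 0.045]), ([0.695, -0.077, 0.045], [0.688, -0.081, 0.045])]
```

```bash
cat >> h.py <<'E'
from scipy.spatial.transform import Rotation as Ro
def go(x,y,z,yaw):
    # yaw: world angle of the tool y axis; tool down
    st=r.read_state();R0=Ro.from_quat(st['eef_rot'])
    ty=np.array([np.cos(yaw),np.sin(yaw),0]);tz=np.array([0,0,-1.]);tx=np.cross(ty,tz)
    R1=Ro.from_matrix(np.stack([tx,ty,tz],1))
    print('t',st['time'],'pos',st['ee_pos'].round(4),'F',st['ft_force'].round(1),'w',st['width'])
    print('shift',R0.inv().apply(np.array([x,y,z])-st['ee_pos']).round(4),'turn',(R0.inv()*R1).as_rotvec().round(4), 'yaw now',np.degrees(np.arctan2(*R0.as_matrix()[[1,0],1])).round(2))
E
python3 - <<'E'
from h import *
s=load('scene0')
for p in((395,112),(348,62),(292,68)):print(onz(s,*p,0).round(3))
w=load('wrist0');st=r.read_state()
print(proj(w,st['ee_pos']),proj(w,st['ee_pos']+[-.06,0,-.12]))
go(.60,.168,.23,np.pi/2)
E
```

```text
[0.703 0.501 0.   ]
[0.517 0.601 0.   ]
[0.398 0.489 0.   ]
(np.float64(256.5978481161045), np.float64(237.90100461831457)) (np.float64(235.91119859931504), np.float64(128.20230381794522))
t 0.15 pos [0.1916 0.5946 0.222 ] F [-0.1 -0.7 -0.1] w 0.08687917238622017
shift [-0.5195 -0.2808 -0.0077] turn [-1.000e-03 -1.000e-04 -3.118e-01] yaw now 72.14
```

Call:
step_arm:
  increments:
    - [[-0.043,-0.023,-0.002],[0,0,-0.06]]
    - [[-0.086,-0.046,-0.004],[0,0,-0.12]]
    - [[-0.13,-0.07,-0.006],[0,0,-0.18]]
    - [[-0.172,-0.093,-0.007],[0,0,-0.24]]
    - [[-0.215,-0.116,-0.008],[0,0,-0.312]]
  hand: -1

```text
time: 0.65
ee_pos: [0.3617, 0.4166, 0.2301]
eef_rot: [-0.001, 1.0, -0.0, -0.0]
ft_force: [0.2, 0.8, -0.1]
width: 0.087
```

```bash
python3 -c "
from h import *
go(.60,.168,.23,np.pi/2)"
```

```text
t 0.65 pos [0.3617 0.4166 0.2301] F [ 0.2  0.8 -0.1] w 0.08703324748756669
shift [-2.376e-01 -2.492e-01  2.000e-04] turn [-0.0009 -0.0004  0.0029] yaw now 90.16
```

Call:
step_arm:
  increments:
    - [[-0.034,-0.036,0],[0,0,0]]
    - [[-0.068,-0.071,0],[0,0,0]]
    - [[-0.102,-0.107,0],[0,0,0]]
    - [[-0.136,-0.143,0],[0,0,0]]
    - [[-0.17,-0.178,0],[0,0,0]]

```text
time: 1.15
ee_pos: [0.5332, 0.2372, 0.2302]
eef_rot: [-0.001, 1.0, -0.0, -0.0]
ft_force: [1.0, 1.2, -0.6]
width: 0.0872
```

Call:
step_arm:
  increments:
    - [[-0.034,-0.036,0],[0,0,0]]
    - [[-0.068,-0.071,0],[0,0,0]]
    - [[-0.068,-0.071,0],[0,0,0]]
    - [[-0.068,-0.071,0],[0,0,0]]

```text
time: 1.55
ee_pos: [0.6019, 0.1649, 0.2296]
eef_rot: [-0.0, 1.0, -0.001, -0.001]
ft_force: [-0.5, 0.8, 0.0]
width: 0.087
```

```bash
python3 -c "
from h import *
w=snap('wrist','w1')
print(proj(w,[.528,.168,.086]))
go(.60,.168,.23,np.pi/2)"
```

```text
(np.float64(258.83564553846423), np.float64(110.29492615320966))
t 1.6 pos [0.6012 0.1667 0.2298] F [-0.9 -0.2 -0.8] w 0.0869682135370006
shift [ 0.0011  0.0013 -0.0002] turn [-0.0008 -0.0013  0.0027] yaw now 90.15
```

View pics/w1.png

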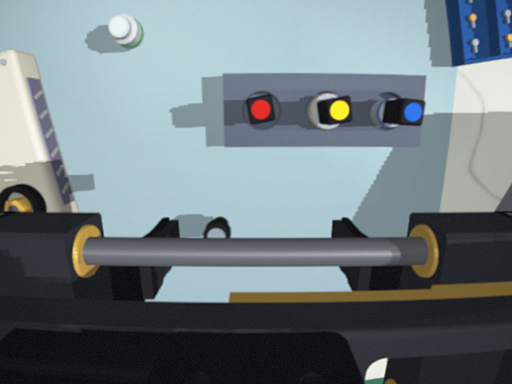

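```bash
python3 -c "
from h import *
w=load('w1')
z=w['pixels'][85:135,230:300].astype(np.uint8)
cv2.imwrite('pics/z1.png',cv2.resize(z,None,fx=11,fy=11,interpolation=cv2.INTER_CUBIC))
hsv=cv2.cvtColor(w['pixels'].astype(np.uint8),cv2.COLOR_BGR2HSV)
for x0,x1 in((240,282),(315,360),):
  roi=hsv[88:130,x0:x1]
  m=((roi[...,2]<45)|((roi[...,1]>150)&(roi[...,2]>80))).astype(np.uint8)
  cs,_=cv2.findContours(m,0,2);c=max(cs,key=cv2.contourArea);print(cv2.contourArea(c),cv2.minAreaRect(c))
print(blobs(w,[0,150,80],[8,255,255],1))
b=blobs(w,[0,150,80],[8,255,255],1)[0][0];print(onz(w,*b,.086))
"
```

```text
408.0 ((20.13461685180664, 21.173072814941406), (25.102861404418945, 23.73004913330078), 78.69007110595703)
611.5 ((19.072250366210938, 22.719654083251953), (24.709293365478516, 31.399810791015625), 81.25383758544922)
[(array([260.41, 109.11]), np.int32(289))]
[0.52687123 0.16953284 0.086     ]
```

View pics/z1.png

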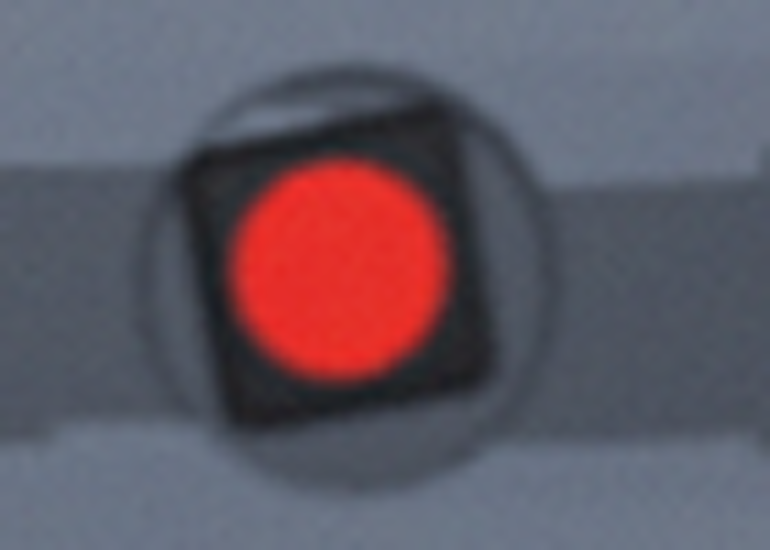

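```bash
python3 -c "
from h import *
w=load('w1')
P=[onz(w,230+x/11-.5+.05,85+y/11-.5+.05,.086) for x,y in((188,155),(445,100),(490,378),(235,430))]
P=np.array(P)[:,:2];print(P.round(4),P.mean(0))
for a,b in((0,1),(1,2),(3,2),(0,3)):
  d=P[b]-P[a];print(np.linalg.norm(d).round(4),np.degrees(np.arctan2(d[1],d[0])).round(1)%90)
go(.527,.169,.13,np.radians(90+11))"
```

```text
[[0.5169 0.1562]
 [0.5123 0.1788]
 [0.5362 0.183 ]
 [0.5408 0.1602]] [0.52656496 0.16953622]
0.0231 11.700000000000003
0.0244 10.0
0.0232 11.400000000000006
0.0242 9.7
t 1.6 pos [0.6012 0.1667 0.2298] F [-0.9 -0.2 -0.8] w 0.0869682135370006
shift [0.074  0.0026 0.0999] turn [-0.0007 -0.0013 -0.1893] yaw now 90.15
```

Call:
step_arm:
  increments:
    - [[0.037,0.001,0.01],[0,0,-0.1]]
    - [[0.074,0.002,0.03],[0,0,-0.18]]
    - [[0.074,0.002,0.06],[0,0,-0.18]]
    - [[0.074,0.002,0.1],[0,0,-0.18]]
    - [[0.074,0.002,0.1],[0,0,-0.18]]
  hand: -0.2
  grip_force: 25

```text
time: 2.1
ee_pos: [0.523, 0.169, 0.1257]
eef_rot: [-0.093, 0.996, -0.001, -0.004]
ft_force: [-0.2, -1.3, 0.1]
width: 0.0563
```

```bash
python3 -c "
from h import *
go(.5275,.1688,.047,np.radians(90+10.7))"
```

```text
t 2.1 pos [0.523  0.169  0.1257] F [-0.2 -1.3  0.1] w 0.05628245209441048
shift [-0.0051 -0.0008  0.0786] turn [-0.0018 -0.0091 -0.0011] yaw now 100.64
```

Call:
step_arm:
  increments:
    - [[-0.005,-0.001,0.02],[0,-0.009,0]]
    - [[-0.005,-0.001,0.04],[0,-0.009,0]]
    - [[-0.005,-0.001,0.06],[0,-0.009,0]]
    - [[-0.005,-0.001,0.078],[0,-0.009,0]]
    - [[-0.005,-0.001,0.078],[0,-0.009,0]]

```text
time: 2.6
ee_pos: [0.5264, 0.1694, 0.0472]
eef_rot: [-0.093, 0.996, -0.001, -0.001]
ft_force: [0.3, 0.1, 0.4]
width: 0.0523
```

```bash
python3 -c "
from h import *
snap('side','s2');snap('scene','c2')
go(.5275,.1688,.047,np.radians(90+10.7))"
```

```text
t 2.7 pos [0.5279 0.1696 0.0491] F [-0.7 -0.4  0.4] w 0.052253176265636185
shift [ 0.0005 -0.0007  0.0021] turn [-0.0014  0.0008 -0.0001] yaw now 100.69
```

Call:
step_arm:
  increments:
    - [[0,0,0.001],[0,0,0]]
    - [[0,0,0.001],[0,0,0]]
    - [[0,0,0.001],[0,0,0]]
    - [[0,0,0.001],[0,0,0]]
    - [[0,0,0.001],[0,0,0]]
  hand: 1
  grip_force: 30

```text
time: 3.2
ee_pos: [0.5281, 0.1696, 0.0485]
eef_rot: [-0.093, 0.996, -0.001, 0.001]
ft_force: [-1.2, -0.4, 3.3]
width: 0.0258
```

```bash
python3 -c "
from h import *
go(.5275,.1688,.147,np.radians(90+10.7))"
```

```text
t 3.2 pos [0.5281 0.1696 0.0485] F [-1.2 -0.4  3.3] w 0.025781571053887415
shift [ 0.0006 -0.0008 -0.0985] turn [-0.0013  0.0013 -0.0002] yaw now 100.69
```

Call:
step_arm:
  increments:
    - [[0,0,-0.03],[0,0,0]]
    - [[0,0,-0.065],[0,0,0]]
    - [[0,0,-0.11],[0,0,0]]
    - [[0,0,-0.11],[0,0,0]]
    - [[0,0,-0.11],[0,0,0]]

```text
time: 3.7
ee_pos: [0.5282, 0.1699, 0.159]
eef_rot: [-0.093, 0.996, -0.0, 0.001]
ft_force: [0.2, 0.2, -2.1]
width: 0.0259
```

```bash
python3 -c "
from h import *
w=snap('side','s3');w=snap('wrist','w3')
go(.524,-.188,.158,np.radians(90+9.9))"
```

```text
t 3.8 pos [0.5271 0.1694 0.157 ] F [-0.5 -1.  -1.3] w 0.02554933986253348
shift [ 6.930e-02 -3.506e-01 -3.000e-04] turn [-0.0018 -0.001   0.0138] yaw now 100.69
```

View pics/s3.png

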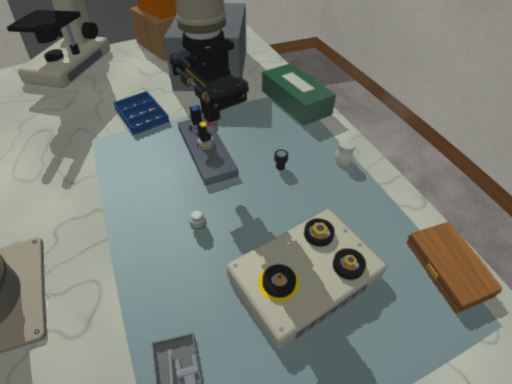

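View pics/w3.png

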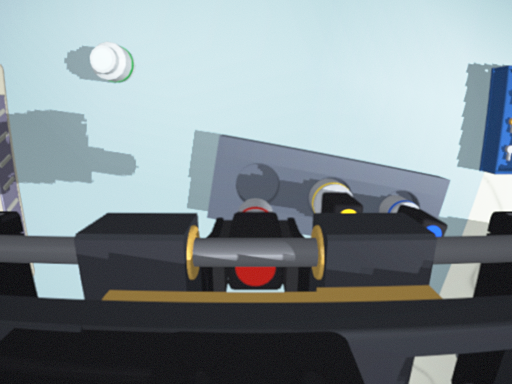

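Call:
step_arm:
  increments:
    - [[0,-0.025,-0.005],[0,0,0.005]]
    - [[-0.001,-0.065,-0.01],[0,0,0.014]]
    - [[-0.002,-0.105,-0.01],[0,0,0.014]]
    - [[-0.003,-0.145,-0.01],[0,0,0.014]]
    - [[-0.004,-0.185,-0.01],[0,0,0.014]]

```text
time: 4.3
ee_pos: [0.5645, -0.0132, 0.1657]
eef_rot: [-0.086, 0.996, -0.001, -0.002]
ft_force: [0.6, -0.5, -2.2]
width: 0.0257
```

```bash
python3 -c "
from h import *
go(.598,-.175,.168,np.radians(90+9.9))"
```

```text
t 4.3 pos [ 0.5645 -0.0132  0.1657] F [ 0.6 -0.5 -2.2] w 0.02566731533091035
shift [-0.0051 -0.1651 -0.002 ] turn [-0.0018 -0.0037  0.    ] yaw now 99.9
```

Call:
step_arm:
  increments:
    - [[-0.001,-0.04,-0.001],[0,0,0]]
    - [[-0.003,-0.08,-0.002],[0,0,0]]
    - [[-0.005,-0.12,-0.002],[0,-0.004,0]]
    - [[-0.005,-0.165,-0.002],[0,-0.004,0]]
    - [[-0.005,-0.165,-0.002],[0,-0.004,0]]

```text
time: 4.8
ee_pos: [0.5959, -0.1828, 0.1661]
eef_rot: [-0.082, 0.997, -0.003, -0.002]
ft_force: [-0.7, -0.7, -1.2]
width: 0.0257
```

```bash
python3 -c "
from h import *
w=snap('wrist','w4')
print(proj(w,[.524,-.188,.066]))
go(.598,-.175,.168,np.radians(90+9.9))
cv2.imwrite('pics/z4.png',cv2.resize(w['pixels'][60:220,150:380].astype(np.uint8),None,fx=3.4,fy=3.4,interpolation=cv2.INTER_CUBIC))"
```

```text
(np.float64(263.7650246861031), np.float64(111.95285792965977))
t 4.85 pos [ 0.5963 -0.179   0.1659] F [ 0.   0.6 -2.3] w 0.025875650846199545
shift [-0.0023  0.0037 -0.0021] turn [-0.0029 -0.0034 -0.0058] yaw now 99.57
```

View pics/w4.png

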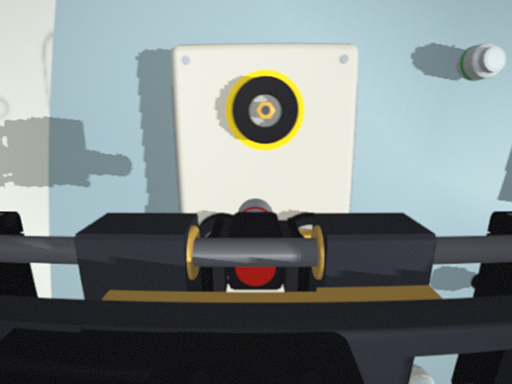

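View pics/z4.png

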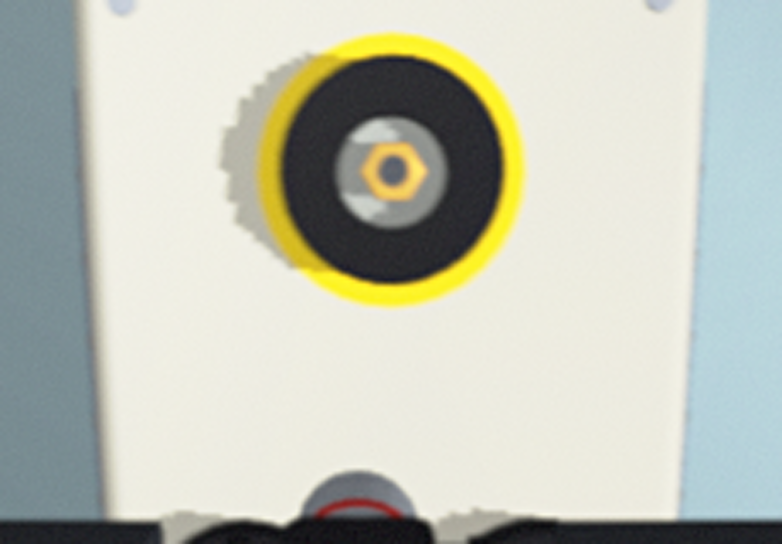

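```bash
python3 -c "
from h import *
w=load('w4')
print(blobs(w,[8,90,120],[21,255,255],2,(240,85,290,135)))
hsv=cv2.cvtColor(w['pixels'].astype(np.uint8),cv2.COLOR_BGR2HSV)
m=(hsv[60:160,220:320,2]<70).astype(np.uint8)
cs,_=cv2.findContours(m,0,2);c=max(cs,key=cv2.contourArea);e=cv2.fitEllipse(c);print(e)
print('boss',onz(w,e[0][0]+220,e[0][1]+60,.060), 'diam',np.linalg.norm(onz(w,e[0][0]+220+e[1][0]/2,e[0][1]+60,.060)-onz(w,e[0][0]+220-e[1][0]/2,e[0][1]+60,.060)))
print('nut',onz(w,150+395/3.4-.35,60+171/3.4-.35,.066))
# screws on top at z .045
a=onz(w,186,60,.045);b=onz(w,343.5,59,.045);d=b-a;print(d,np.degrees(np.arctan2(d[1],d[0]))-90)
# base centre/base side edges
print('handle dot', onz(w,255,273,.166+.0145+.023))
"
```

```text
[(array([264.42, 109.86]), np.int32(118))]
((44.797855377197266, 49.36349868774414), (62.74138259887695, 65.275146484375), 7.736303806304932)
boss [ 0.52157679 -0.1873785   0.06      ] diam 0.05373687049159089
nut [ 0.5220966  -0.18657484  0.066     ]
[-0.02367337  0.13709709  0.        ] 9.796992229837144
handle dot [ 0.59748878 -0.18256678  0.2035    ]
```

```bash
python3 -c "
from h import *
go(.5236,-.187,.12,np.radians(90+9.8))"
```

```text
t 4.85 pos [ 0.5963 -0.179   0.1659] F [ 0.   0.6 -2.3] w 0.025875650846199545
shift [0.0729 0.0043 0.0461] turn [-0.0029 -0.0034 -0.004 ] yaw now 99.57
```

Call:
step_arm:
  increments:
    - [[0.035,0.002,0],[-0.003,-0.003,-0.004]]
    - [[0.073,0.004,0.01],[-0.003,-0.003,-0.004]]
    - [[0.073,0.004,0.03],[-0.003,-0.003,-0.004]]
    - [[0.073,0.004,0.046],[-0.003,-0.003,-0.004]]
    - [[0.073,0.004,0.046],[-0.003,-0.003,-0.004]]

```text
time: 5.35
ee_pos: [0.5215, -0.1856, 0.1172]
eef_rot: [-0.086, 0.996, 0.001, -0.003]
ft_force: [-0.2, 0.1, -2.1]
width: 0.0259
```

Call:
step_arm:
  increments:
    - [[0,0,0],[0,0,0]]

```text
time: 5.45
ee_pos: [0.5215, -0.185, 0.117]
eef_rot: [-0.086, 0.996, 0.001, -0.003]
ft_force: [-0.5, 0.1, -1.8]
width: 0.0255
```

```bash
python3 -c "
from h import *
s=snap('scene','c5');d=snap('side','s5')
go(.5236,-.187,.12,np.radians(90+9.8))
cv2.imwrite('pics/z5.png',np.hstack([cv2.resize(s['pixels'][220:340,110:230].astype(np.uint8),None,fx=3.3,fy=3.3,interpolation=cv2.INTER_CUBIC),cv2.resize(d['pixels'][210:330,220:340].astype(np.uint8),None,fx=3.3,fy=3.3,interpolation=cv2.INTER_CUBIC)]))"
```

```text
t 5.55 pos [ 0.5216 -0.185   0.1172] F [ 0.3 -0.1 -1.6] w 0.025576978621863724
shift [-0.0016 -0.0023 -0.0029] turn [ 0.0028 -0.0059  0.002 ] yaw now 99.92
```

View pics/z5.png

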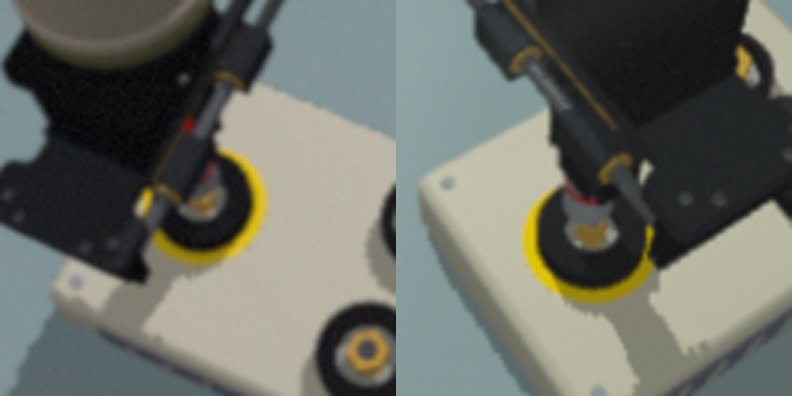

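Call:
step_arm:
  increments:
    - [[-0.002,-0.002,0.003],[0.003,-0.005,0]]
    - [[-0.002,-0.002,0.006],[0.003,-0.005,0]]
    - [[-0.002,-0.002,0.009],[0.003,-0.005,0]]
    - [[-0.002,-0.002,0.009],[0.003,-0.005,0]]

```text
time: 5.95
ee_pos: [0.5236, -0.1866, 0.1077]
eef_rot: [-0.086, 0.996, -0.0, -0.001]
ft_force: [-0.1, 0.2, -1.4]
width: 0.0257
```

```bash
python3 -c "
from h import *
go(.5236,-.187,.0885,np.radians(90+9.8))"
```

```text
t 5.95 pos [ 0.5236 -0.1866  0.1077] F [-0.1  0.2 -1.4] w 0.02574042794240829
shift [ 0.0001 -0.0004  0.0192] turn [-0.     -0.0016  0.0021] yaw now 99.92
```

Position good. Descend gently, past the 1.5–16 mm point.

Call:
step_arm:
  increments:
    - [[0,0,0.002],[0,0,0]]
    - [[0,0,0.004],[0,0,0]]
    - [[0,0,0.006],[0,0,0]]
    - [[0,0,0.008],[0,0,0]]
    - [[0,0,0.008],[0,0,0]]

```text
time: 6.45
ee_pos: [0.5234, -0.1865, 0.0993]
eef_rot: [-0.086, 0.996, -0.0, -0.001]
ft_force: [0.9, 0.7, -1.8]
width: 0.0259
```

Call:
step_arm:
  increments:
    - [[0,0,0.003],[0,0,0]]
    - [[0,0,0.006],[0,0,0]]
    - [[0,0,0.009],[0,0,0]]
    - [[0,0,0.011],[0,0,0]]
    - [[0,0,0.012],[0,0,0]]

```text
time: 6.95
ee_pos: [0.5235, -0.1865, 0.0884]
eef_rot: [-0.086, 0.996, 0.0, -0.001]
ft_force: [-7.6, 3.2, 20.2]
width: 0.0257
```

```bash
python3 -c "
from h import *
s=snap('scene','c6');d=snap('side','s6')
go(.5236,-.187,.0885,np.radians(90+9.8))
cv2.imwrite('pics/z6.png',np.hstack([cv2.resize(s['pixels'][220:340,110:230].astype(np.uint8),None,fx=3.3,fy=3.3,interpolation=cv2.INTER_CUBIC),cv2.resize(d['pixels'][210:330,220:340].astype(np.uint8),None,fx=3.3,fy=3.3,interpolation=cv2.INTER_CUBIC)]))"
```

```text
t 7.05 pos [ 0.5234 -0.1865  0.0884] F [-5.6  1.9 11.5] w 0.025808776695087684
shift [-0.0001 -0.0005 -0.0001] turn [ 0.0007 -0.0019  0.0019] yaw now 99.91
```

View pics/z6.png

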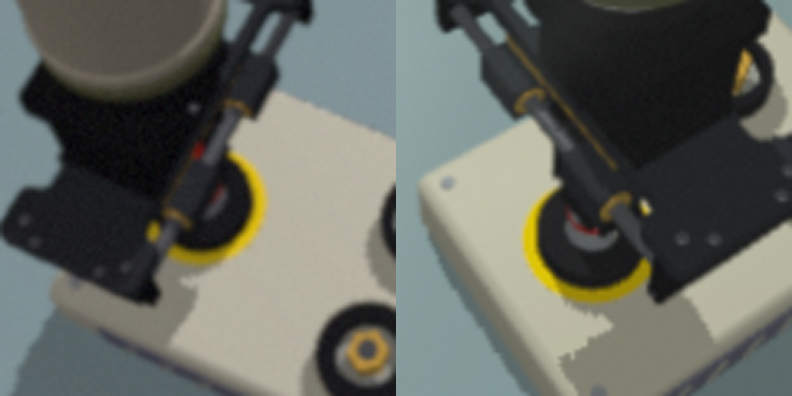

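View pics/s6.png

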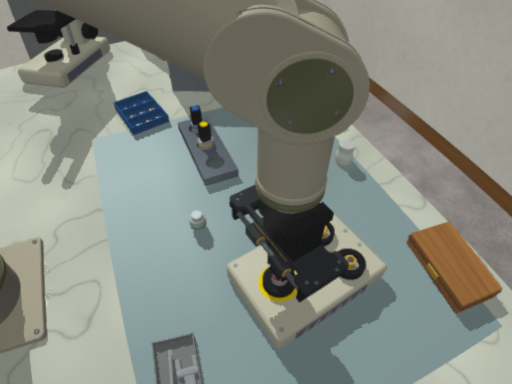

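Call:
step_arm:
  increments:
    - [[0,0,0.0],[0,0,0]]
    - [[0,0,0.0],[0,0,0]]
    - [[0,0,0.0],[0,0,0]]
    - [[0,0,0.0],[0,0,0]]
    - [[0,0,0.0],[0,0,0]]

```text
time: 7.55
ee_pos: [0.5236, -0.1866, 0.0885]
eef_rot: [-0.086, 0.996, 0.0, -0.001]
ft_force: [0.0, -0.6, 2.0]
width: 0.0259
```

```bash
python3 -c "
from h import *
d=snap('side','s7')
go(.5236,-.187,.0885,np.radians(90+9.8))
for lo,hi in (([22,150,100],[32,255,255]),([105,150,80],[125,255,255])):
  b=blobs(d,lo,hi,1,(190,100,212,150));print(b,onz(d,*b[0][0],.086))
r.close_job()"
```

```text
t 7.6 pos [ 0.5236 -0.1866  0.0885] F [-0.7  0.4  1.8] w 0.025687499235150065
shift [ 0.0001 -0.0004 -0.    ] turn [ 0.0005 -0.0016  0.0019] yaw now 99.91
[(array([203.14, 123.78]), np.int32(37))] [0.52753408 0.24409633 0.086     ]
[(array([194.96, 107.88]), np.int32(25))] [0.52865838 0.31825189 0.086     ]
the job is handed in; nothing more can be done
```

The red driver (socket_c) fits the lock nut. It is fully down and upright on it, and the gripper was still holding it when I handed the job in, at 7.6 s. The work nut was clearly the smallest of the three in the camera images, so I went straight to the red driver, the smallest. No other driver needed trying.

- **Seating:** the driver went past the 16 mm and 10 mm stop heights without resistance. It then met the recess floor at the expected height (TCP 88.5 mm, predicted 88.5 mm), with about 20 N at contact, easing to about 2 N.
- **Grip and tilt:** the jaws read 25.7 mm on the 26 mm handle, with the grip set to 30 N. The tool was within 0.2° of vertical.
- **Other things:** the yellow and blue drivers were never touched, and the last side view put them within 0.3 mm of where they started, in their wells. The objective and eyepiece were not touched either; I did not re-measure them.
- **Disagreement:** the wrist camera differed from the fixed cameras by about 2 mm on both the driver and the nut. I aimed by relative offsets, so this mostly cancelled, and the driver went on first time.

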